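Thread the hinge pin of the pegboard caddy's wing and hold it for the clip

ROBOT

A 6-joint arm with a two-finger parallel gripper is mounted at the origin on the work surface. World frame = base frame: x ahead of the robot, y to its left, z up, the work surface at z = 0. Lengths are in m, angles in degrees, forces in N, time in s.
With the tool pointing down it reaches from about 0.4 to 0.925 m from the base axis. Payload 3.4 kg.
Tool frame: the origin (TCP) lies on the centre line of the jaws, within the pads' length; the fingertips stand 8 mm ahead of it and the grasp point (between the pads) lies 11 mm behind it (bot.tip_extent is the distance from the TCP to the fingertips, in m); x points along the fingers, z is the direction in which the jaws open and shut, and the axes are right-handed (so a half turn about x gives the same grasp; the last joint's range is limited). The gripper opens to 85 mm and grips with 20 to 120 N. Pads are 22 mm wide; open, the fingers measure 114 mm over their backs; the gripper's body (76 mm by 85 mm) begins 54 mm behind the grasp point. The pads swing forward as they close: fully open they stand 13 mm farther back than shut.
Start: joints at [-81.274, 17.578, 86.31, -0, 76.112, -4.211], TCP at [0.129, -0.56, 0.239] pointing down, gripper open.
Joint ranges: [-179.03, 179.03], [-60, 130.46], [8.19, 133.38], [-81.62, 261.62], [5.75, 156.47], [-153.77, 153.77]. Speed limits (degrees/s): [147.25, 147.25, 180, 180, 180, 180].

INTERFACE

Orientations are given as a 3x3 rotation matrix whose columns are the frame's x, y, z axes.
In Python, from station import bot gives the robot as it stands. The module is installed in compiled form; this text tells all that it offers.
- The arm moves only by the tool carry_out, never from a script. Its argument "moves" is one flat list of numbers, 7 for each row, row after row: the shift along the tool's x, y, z in mm, then the turn, a rotation vector about the tool's x, y, z in degrees, then the finger opening in mm, from 0 to 85.4. A call has 1 to 12 rows; each row is the pose to reach, as a shift and turn from the pose measured when the call began, along the tool's axes at that moment; what a row does not reach only later rows make up. A row lasts 1/8 s, in which the tool goes at most 62.5 mm and 10.7 degrees, less where a joint would pass 70% of its speed; a pose out of reach is approached as far as the arm can. A call with a gripper value outside its range is refused whole. The fingers move at their own pace and stop on an object; "force" is the grip in N (left out, the last holds). Time passes only in rows, so rows that repeat a pose let the fingers close. It gives the time, the measured TCP pose, the force and the opening at its end, in the units of the state.
- bot.read_state(): the state, without advancing time (a new reading comes with each control period).
- bot.camera(name): name is "side" or "top" or "wrist"; returns the picture (480x640x3 uint8, blue, green, red); there is no depth.
- bot.camera_model(name): a dict with "fx", "fy", "cx", "cy" (pixels), "k1" (the pictures are not rectified: a ray, as slopes to the right and down, at radius r is drawn at 1 + k1 r^2 times it, then the intrinsics apply), "extrinsics" (4x4, takes a point from world to camera coordinates); the wrist camera has in their place "T_tool_cam" (4x4, takes a point from camera to tool coordinates, whose origin is the TCP and whose axes are the tool frame's). Camera axes: x right, y down, z forward; pixel columns grow to the right and rows downward; lengths in m; the calibration is good to about 2 mm. A picture is of the moment at which its call begins: read the wrist's pose just before it. camera_model takes no time and is no camera call.
- bot.close_job(): hands the job in, once; it reports no verdict.
Trained networks look in the newest picture that a camera, given by its name, has taken for a name from the list of things; names that differ only in an ending like _2 or _b are one class to them, and where a whole thing is asked for, a point or a joint stands for the part that bears it (a point fixed in the world has none). Each returns a list of dicts, best first, with "conf" (0 to 1); they miss things now and then, are a little off and sometimes report something else, mostly with a low value. They report only what shows in the picture. A call takes as long as a camera call.
- bot.find_in(camera, thing): "box" ([left, top, width, height] in pixels, round what is visible of it).
- bot.spot_point(camera, thing): "at" ([column, row] in pixels: a listed point, or the origin of a listed thing).
The state is a dict: "time_s": time; "qpos": joint angles; "joint_velocities": joint speeds; "joint_torque": joint torques, N m; "position": TCP position; "tool_rot": TCP orientation; "wrist_force": force on the tool from outside, world axes, zero at the start; "moment": the same for the moment, N m; "finger_gap": finger opening in m.
Only numpy, scipy, OpenCV 4.12 (cv2) and the standard library are available. Lean on these libraries where they do the work, as an engineer would, in place of code of your own. Each camera call takes 0.05 s, during which the arm holds its last target.

TASK

Take the longer of the two wooden-headed steel pins out of the pine stand and thread it from above through the upper and then the lower bushing of the pegboard caddy's hinge, without forcing it. Finish while still holding the pin by its head, upright and still, with its foot poking out below the lower bushing and about a finger's breadth (15 mm or so) of bare shaft left between the head and the upper bushing so that a clip can be fitted there; do not push it home or let go. Leave the shorter pin in the stand and do not knock over or shift the mug and the mint dispenser.

Things in the scene. Friction and masses are not known exactly. Their poses are not given: they have to be found in the camera images.
- pin: the longer pin: round steel shaft 12 mm wide, 112 mm long, its foot tapered over 7 mm to 7 mm wide; square pine head 24 x 24 x 40 mm tall on top (152 mm overall, about 120 g). Origin: centre of the foot's end; z up the shaft to the head, x and y square to the head's flat sides. Starts upright in a hole of the stand, foot 12 mm above the table, head from 124 to 164 mm above it
- pin_neck (a point): point on the longer pin's axis where the shaft meets the underside of the head, 112 mm above its foot
- short_pin: the shorter pin, of the same make with the same head, but a shaft of only 60 mm (100 mm overall); to be left where it stands. Origin: centre of the foot's end, z up
- stand: fixed pine block 170 x 60 x 40 mm high, lying flat, with two blind holes 13.5 mm wide and 28 mm deep, 50 mm either side of its centre along its own x (which hole holds which pin varies). Origin: centre of its underside
- caddy: fixed pine caddy. Origin: on the table under its vertical hinge axis. Along +y: post (90 mm high, 35 mm from the axis) with the lower bushing, then the pegboard (212 mm high, 182 mm from the axis) with four pegs and a remote. Along -y: side wing (118 mm high, 30 to 105 mm from the axis) with the upper bushing. Only the table is below the bushings; nothing near them is over 118 mm
- upper (a point): centre of the top mouth of the upper steel bushing, 118 mm above the table: a block 34 x 34 mm and 14 mm thick with a vertical through hole 16 mm in diameter, its edge chamfered 2 mm
- lower (a point): centre of the top mouth of the lower steel bushing, 56 mm above the table, straight below the upper one: a block 34 x 34 mm and 12 mm thick (underside 44 mm above the table) with the same 16 mm through hole and chamfer
- mug: green ceramic mug 80 mm wide and 90 mm tall, standing beyond the caddy and the stand. Origin: centre of its underside
- dispenser: clear push dispenser for mints with a white top, 50 x 30 x 95 mm, empty and closed, standing beyond the stand. Origin: centre of its underside

How it is judged (in metres and radians):
On the way, in this order (a step that is already met when the one before it is completed fails the run):
1. the longer pin is out of the stand, its foot higher than the upper bushing (height (world z) of pin above 0.12 m and contact force between the fingers and pin above 1 N), for 0.1 s.
2. the pin is through the upper bushing only, its foot between the two bushings (z of pin in the frame of upper between -0.06 and -0.015 m and horizontal distance between pin and upper below 0.012 m and angle between pin's own z axis and vertical below 0.2 rad), for 0.05 s.
3. the pin's foot is out below the lower bushing (z of pin in the frame of lower below -0.015 m and horizontal distance between pin and lower below 0.006 m and horizontal distance between pin_neck and upper below 0.008 m and angle between the z axis of pin and the z axis of caddy, either way round below 0.09 rad), for 0.1 s.
At the end, for the whole second after the job is handed in: Gripper holds the longer pin still on the hinge axis (foot within 6 mm, neck 8 mm, tilt under 0.09 rad): foot 3 mm or more below the lower bushing, head 5 mm or more above the upper one, under 12 N on the caddy; short pin within 20 mm, mug and dispenser within 30 mm of their starts (all of step 3 and z of pin_neck in the frame of upper above 0.005 m and contact force between the fingers and pin above 2 N and contact force between pin and caddy below 12 N and linear speed of pin below 0.03 m/s and distance of short_pin from where it was at the start of the episode below 0.02 m and angle between short_pin's own z axis and vertical below 0.2 rad and distance of each of mug, dispenser from where it was at the start of the episode below 0.03 m and angle between each of mug, dispenser's own z axis and vertical below 0.3 rad); the arm keeps its last pose, push and grip.
It fails at once if the pin is forced against the caddy (over 45 N) (contact force between pin and caddy above 45 N).
It fails at once if the shorter pin is taken out of its hole (distance of short_pin from where it was at the start of the episode above 0.03 m).
It fails at once if the mug or the dispenser is knocked over (angle between any of mug, dispenser's own z axis and vertical above 0.6 rad).
It also fails if it takes over 51 s, if anything falls off the work surface, if the arm or the gripper's body presses on something with over 40 N, if the wrist force passes 120 N, or if a joint passes its speed limit or range.

## Working session

There is one attempt and no reset: what is moved stays moved. The work goes in short steps, Python scripts to look and compute and a tool call to move; the robot and the scene stay as the last step left them, time stands still between calls to the robot, and variables do not carry over. Pictures are saved under pics/ and viewed, and the job is handed in when it is done.

Besides the shell and the picture viewer there is one more tool, called by a JSON object that holds its "api" and its "payload". carry_out: Moves the arm, as the interface text tells. Its arguments: {"type":"object","properties":{"moves":{"type":"array"},"force":{"type":"number"}},"required":["moves"]}

```bash
mkdir -p pics; cat > h.py <<'E'
import numpy as np, cv2
from station import bot
def shot(cam,fn):
    im=bot.camera(cam); cv2.imwrite('pics/'+fn,im); return im
def ray(cam,px,state=None):
    m=bot.camera_model(cam)
    K=np.array([[m['fx'],0,m['cx']],[0,m['fy'],m['cy']],[0,0,1.]])
    u=cv2.undistortPoints(np.array([[px]],float),K,np.array([m['k1'],0,0,0.]))[0,0]
    d=np.array([u[0],u[1],1.])
    if cam=='wrist':
        T=np.eye(4);T[:3,:3]=state['tool_rot'];T[:3,3]=state['position']
        W=T@m['T_tool_cam']
    else: W=np.linalg.inv(m['extrinsics'])
    d=W[:3,:3]@d
    return W[:3,3],d/np.linalg.norm(d)
def atz(cam,px,z,state=None):
    o,d=ray(cam,px,state); return o+d*(z-o[2])/d[2]
def proj(cam,P,state=None):
    m=bot.camera_model(cam)
    K=np.array([[m['fx'],0,m['cx']],[0,m['fy'],m['cy']],[0,0,1.]])
    if cam=='wrist':
        T=np.eye(4);T[:3,:3]=state['tool_rot'];T[:3,3]=state['position']
        E=np.linalg.inv(T@m['T_tool_cam'])
    else: E=np.array(m['extrinsics'])
    r,_=cv2.Rodrigues(E[:3,:3])
    return cv2.projectPoints(np.atleast_2d(P).astype(float),r,E[:3,3],K,np.array([m['k1'],0,0,0.]))[0][:,0]
def tri(rs):
    A=np.zeros((3,3));b=np.zeros(3)
    for o,d in rs:
        M=np.eye(3)-np.outer(d,d);A+=M;b+=M@o
    p=np.linalg.solve(A,b); return p,[np.linalg.norm((np.eye(3)-np.outer(d,d))@(p-o)) for o,d in rs]
E
python3 - <<'E'
from h import *
np.set_printoptions(precision=4,suppress=True)
s=bot.read_state();print(s)
for c in ['side','top','wrist']:
    shot(c,c+'0.png'); print(c,bot.camera_model(c))
    for t in ['pin','short_pin','stand','caddy','upper','lower','pin_neck']:
        r=bot.find_in(c,t)[:2] if t not in('upper','lower','pin_neck') else []
        q=bot.spot_point(c,t)[:2]
        print(c,t,[(np.round(a['box']),round(a['conf'],2)) for a in r],[(np.round(a['at'],1),round(a['conf'],2)) for a in q])
print(bot.read_state()['time_s'])
E
```

```text
{'time_s': 0.0, 'qpos': array([-81.2741,  17.6224,  86.385 ,   0.0003,  76.1134,  -4.2108]), 'joint_velocities': array([-0.0192,  0.0225, -0.0367, -0.039 ,  0.0214,  0.0342]), 'joint_torque': array([ -0.003 , -45.7552, -25.1918,  -0.0005,   0.0134,   0.    ]), 'position': array([ 0.1286, -0.5597,  0.2384]), 'tool_rot': array([[-0.0003,  0.9746,  0.2239],
       [ 0.0021,  0.2239, -0.9746],
       [-1.    ,  0.0002, -0.0021]]), 'wrist_force': array([-0.2329,  0.1717,  0.4626]), 'moment': array([0.0538, 0.0334, 0.0363]), 'finger_gap': 0.0853824600596876}
side {'fx': 518.6058672459743, 'fy': 518.6058672459743, 'cx': 320.34147661109904, 'cy': 236.24501716467776, 'k1': -0.1522610558148513, 'extrinsics': array([[ 0.8777, -0.4792, -0.0053, -0.5991],
       [-0.3214, -0.5805, -0.7481,  0.2339],
       [ 0.3554,  0.6583, -0.6636,  0.744 ],
       [ 0.    ,  0.    ,  0.    ,  1.    ]])}
side pin [(array([334., 326.,  24.,  69.]), 0.91)] [(array([345.5, 400.1]), 0.88)]
side short_pin [(array([378., 312.,  21.,  36.]), 0.71)] [(array([384.6, 359.4]), 0.55)]
side stand [(array([310., 325., 104., 
[... 912 characters left out ...]
2., 295., 274., 106.]), 0.78)] [(array([235.5, 328.6]), 0.85)]
top upper [] [(array([220.8, 340.6]), 0.96), (array([235.6, 330.7]), 0.54)]
top lower [] [(array([225.8, 334.1]), 0.59)]
top pin_neck [] [(array([479.3, 287.2]), 0.76)]
wrist {'fx': 337.1505013234921, 'fy': 337.1505013234921, 'cx': 316.93232133339365, 'cy': 236.73581690267267, 'k1': -0.028476128727304137, 'T_tool_cam': array([[ 0.0013, -0.2678,  0.9635, -0.1342],
       [ 0.    , -0.9635, -0.2678,  0.0682],
       [ 1.    ,  0.0004, -0.0012, -0.0008],
       [ 0.    ,  0.    ,  0.    ,  1.    ]])}
wrist pin [] []
wrist short_pin [] []
wrist stand [] []
wrist caddy [] []
wrist upper [] []
wrist lower [] []
wrist pin_neck [] []
1.8
```

View pics/side0.png

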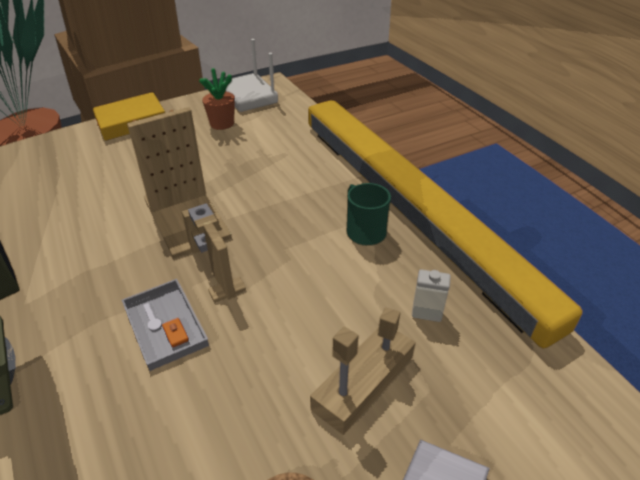

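View pics/top0.png

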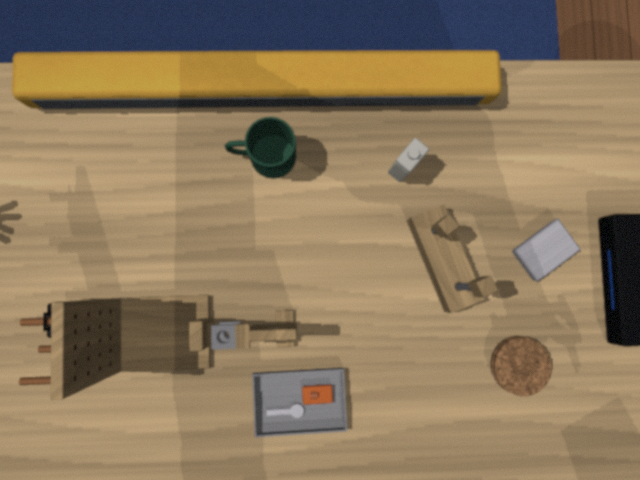

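```bash
python3 - <<'E'
from h import *
np.set_printoptions(precision=4,suppress=True)
S=lambda p:ray('side',p); T=lambda p:ray('top',p)
for n,a,b,z in [('upper',(198.9,207.2),(220.8,340.6),.118),('lower',(204.5,239.3),(225.8,334.1),.056),('caddy',(210.8,263.9),(235.5,328.6),0),('neck',(346.5,355.2),(479.3,287.2),.124),('stand',(363,379.1),(441.8,259.4),0),('short',(384.6,359.4),(429,233.3),.012)]:
    print(n,atz('side',a,z),atz('top',b,z),*tri([S(a),T(b)]))
E
```

```text
upper [0.4834 0.0692 0.118 ] [0.4768 0.0587 0.118 ] [0.4793 0.0566 0.1283] [np.float64(0.0014865488663940664), np.float64(0.0014865488663940093)]
lower [0.4792 0.0561 0.056 ] [0.4802 0.0607 0.056 ] [0.48   0.0613 0.0515] [np.float64(0.00023013656758524468), np.float64(0.00023013656758516464)]
caddy [0.48   0.0495 0.    ] [0.4837 0.0529 0.    ] [ 0.4822  0.0539 -0.0047] [np.float64(0.0012286281804749133), np.float64(0.001228628180475076)]
neck [ 0.5474 -0.3178  0.124 ] [ 0.5437 -0.3204  0.124 ] [ 0.5448 -0.3196  0.1276] [np.float64(0.0011917253338202419), np.float64(0.0011917253338203748)]
stand [ 0.595  -0.2931  0.    ] [ 0.5917 -0.3021  0.    ] [ 0.591  -0.2989  0.011 ] [np.float64(0.00021872287741452978), np.float64(0.00021872287741457204)]
short [ 0.6373 -0.2857  0.012 ] [ 0.6362 -0.2786  0.012 ] [ 0.6387 -0.2813  0.005 ] [np.float64(0.0018800905491435686), np.float64(0.0018800905491436347)]
```

{"api": "carry_out", "payload": {"moves": [-15, 46, -14, -1, 0, 0, 60, -30, 92, -28, -2, 0, 0, 60, -40, 138, -42, -3, 0, 0, 60, -40, 184, -56, -4, 0, 0, 60, -40, 230, -70, -5, 0, 0, 60, -40, 275, -84, -6, 0, 0, 60, -40, 321, -99, -7, 0, 0, 60, -40, 367, -113, -8, 0, 0, 60, -40, 413, -127, -9, 0, 0, 60, -40, 459, -141, -10, 0, 0, 60, -40, 459, -141, -10, 0, 0, 60, -40, 459, -141, -10, 0, 0, 60]}}

```text
time_s: 3.3
position: [0.5442, -0.3201, 0.279]
tool_rot: [[-0.001, 0.921, 0.39], [-0.0, 0.39, -0.921], [-1.0, -0.001, -0.0]]
wrist_force: [-0.5, -0.0, 0.3]
finger_gap: 0.06
```

```bash
cat > look.py <<'E'
from h import *
import sys
np.set_printoptions(precision=4,suppress=True)
s=bot.read_state();im=shot('wrist',sys.argv[1])
print(s['time_s'],s['position'],s['qpos'],s['wrist_force'],s['finger_gap']);print(s['tool_rot'])
for t in sys.argv[2:]:
    q=bot.spot_point('wrist',t)[:2]
    print(t,[(np.round(a['at'],1),round(a['conf'],2)) for a in q])
import pickle; pickle.dump(s,open('s_'+sys.argv[1]+'.pkl','wb'))
E
python3 look.py w1.png pin pin_neck short_pin
```

```text
3.3 [ 0.5442 -0.3201  0.279 ] [-34.2784  20.6905  75.6927  -0.0384  83.6719  32.7506] [-0.5234 -0.0244  0.2932] 0.05999855112246799
[[-0.0012  0.9207  0.3903]
 [-0.      0.3903 -0.9207]
 [-1.     -0.0011 -0.0004]]
pin [(array([314.5, 199.1]), 0.97)]
pin_neck [(array([314.4, 218.9]), 0.95)]
short_pin [(array([316.1, 110.2]), 0.88)]
```

View pics/w1.png

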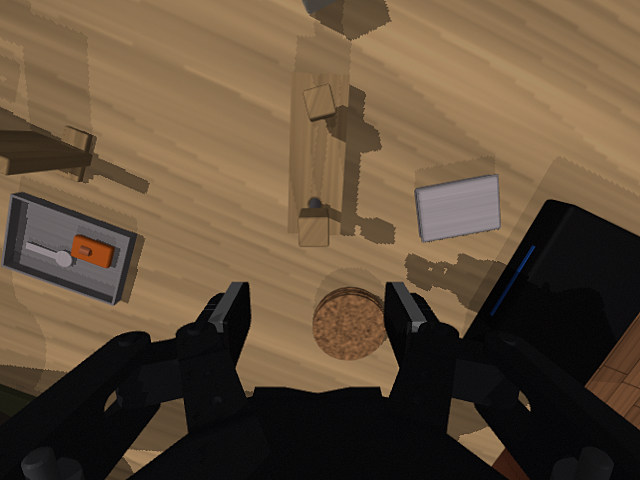

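```bash
python3 - <<'E'
from h import *
import pickle
np.set_printoptions(precision=4,suppress=True)
im=cv2.imread('pics/w1.png');s=pickle.load(open('s_w1.png.pkl','rb'))
c=im[180:260,270:360];cv2.imwrite('pics/w1z.png',cv2.resize(c,None,fx=7,fy=7,interpolation=cv2.INTER_CUBIC))
print(atz('wrist',(314.4,218.9),.124,s),atz('wrist',(314.5,199.1),.012,s))
E
```

```text
[ 0.5466 -0.3155  0.124 ] [ 0.5456 -0.3149  0.012 ]
```

View pics/w1z.png

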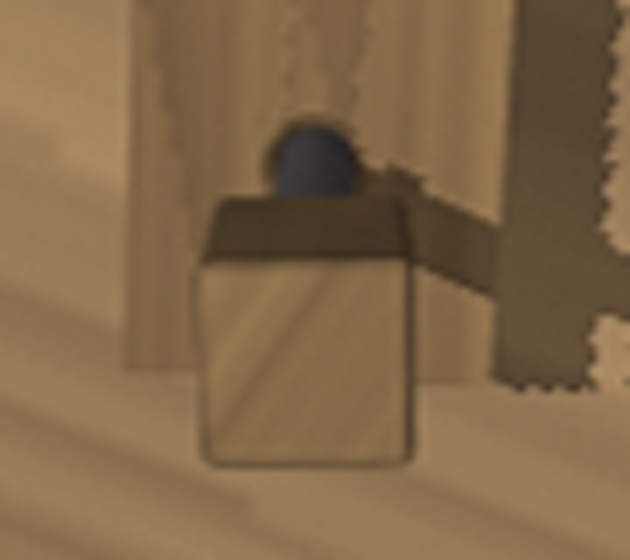

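```bash
python3 - <<'E'
from h import *
import pickle
np.set_printoptions(precision=4,suppress=True)
s=pickle.load(open('s_w1.png.pkl','rb'))
P=[atz('wrist',((x+.5)/7-.5+270,(y+.5)/7-.5+180),.164,s) for x,y in [(200,262),(413,262),(411,466),(204,466)]]
R=s['tool_rot']
L=np.array([(p-s['position'])@R for p in P]);print(np.array(P),'\n',L*1000,L.mean(0)*1000,np.mean(P,0))
E
```

```text
[[ 0.5515 -0.3005  0.164 ]
 [ 0.5605 -0.3216  0.164 ]
 [ 0.5393 -0.3306  0.164 ]
 [ 0.5303 -0.3095  0.164 ]] 
 [[114.9539  14.5499 -15.1968]
 [114.9436  14.5576   7.7694]
 [114.9685  -8.4533   7.762 ]
 [114.9788  -8.4654 -15.0978]] [114.9612   3.0472  -3.6908] [ 0.5454 -0.3155  0.164 ]
```

{"api": "carry_out", "payload": {"moves": [40, 3, -4, 0, 0, 0, 60, 80, 3, -4, 0, 0, 0, 60, 120, 3, -4, 0, 0, 0, 60, 145, 3, -4, 0, 0, 0, 60, 145, 3, -4, 0, 0, 0, 60, 145, 3, -4, 0, 0, 0, 40, 145, 3, -4, 0, 0, 0, 20, 145, 3, -4, 0, 0, 0, 10, 145, 3, -4, 0, 0, 0, 10, 145, 3, -4, 0, 0, 0, 10], "force": 50}}

```text
time_s: 4.75
position: [0.5456, -0.3168, 0.1363]
tool_rot: [[0.002, 0.921, 0.388], [-0.002, 0.388, -0.921], [-1.0, 0.001, 0.003]]
wrist_force: [-1.0, 0.4, 6.7]
finger_gap: 0.0236
```

```bash
python3 look.py w2.png pin
```

```text
4.75 [ 0.5456 -0.3168  0.1363] [-33.9643  26.8761  87.1496  -0.0293  65.7887  33.1918] [-1.0341  0.434   6.7415] 0.023619922022480193
[[ 0.0024  0.9215  0.3884]
 [-0.0022  0.3884 -0.9215]
 [-1.      0.0014  0.003 ]]
pin [(array([315.2, 233.2]), 0.62)]
```

View pics/w2.png

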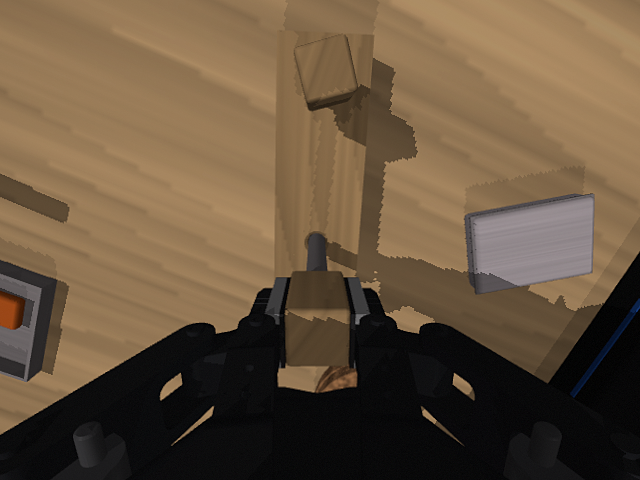

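{"api": "carry_out", "payload": {"moves": [-15, 0, 0, 0, 0, 0, 10, -30, 0, 0, 0, 0, 0, 10, -50, 0, 0, 0, 0, 0, 10, -80, 0, 0, 0, 0, 0, 10, -110, 0, 0, 0, 0, 0, 10, -140, 0, 0, 0, 0, 0, 10, -160, 0, 0, 0, 0, 0, 10, -160, 0, 0, 0, 0, 0, 10, -160, 0, 0, 0, 0, 0, 10]}}

```text
time_s: 5.98
position: [0.5446, -0.316, 0.2958]
tool_rot: [[0.001, 0.921, 0.388], [-0.001, 0.388, -0.921], [-1.0, 0.001, 0.002]]
wrist_force: [-0.1, 0.2, -2.1]
finger_gap: 0.0235
```

```bash
python3 look.py w3.png pin pin_neck; python3 - <<'E'
from h import *
for c in('side','top'):
    shot(c,c+'3.png')
    for t in('pin','pin_neck','upper','lower'): print(c,t,[(np.round(a['at'],1),round(a['conf'],2)) for a in bot.spot_point(c,t)[:2]])
E
```

```text
5.975 [ 0.5446 -0.316   0.2958] [-33.9537  19.9501  74.4646  -0.0261  85.4754  33.1889] [-0.144   0.1605 -2.1093] 0.023543242340422366
[[ 0.0013  0.9215  0.3885]
 [-0.0014  0.3885 -0.9215]
 [-1.      0.0007  0.0019]]
pin [(array([316.2, 233.8]), 0.63), (array([319.6, 156.1]), 0.25)]
pin_neck [(array([317.4, 292.3]), 0.87)]
side pin [(array([344.6, 329.1]), 0.94)]
side pin_neck [(array([348.3, 265.8]), 0.61)]
side upper [(array([200.8, 209.2]), 0.88)]
side lower [(array([208.5, 240. ]), 0.6)]
top pin [(array([489.8, 288.7]), 0.87), (array([229.9, 337.6]), 0.5)]
top pin_neck [(array([528.6, 285.8]), 0.61)]
top upper [(array([221.7, 339.4]), 0.55)]
top lower [(array([227.8, 336.1]), 0.85)]
```

View pics/w3.png

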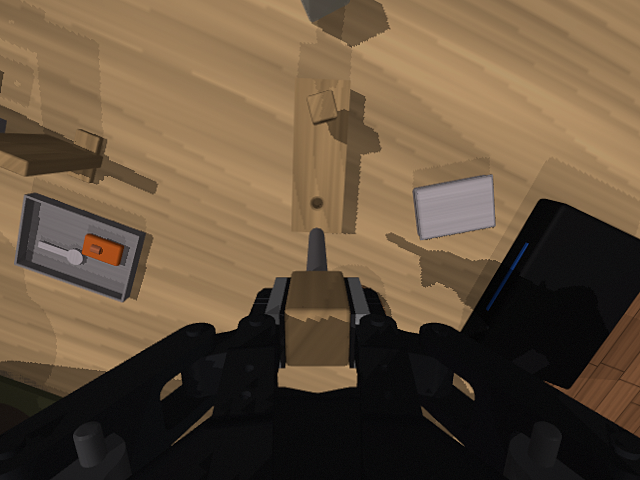

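View pics/side3.png

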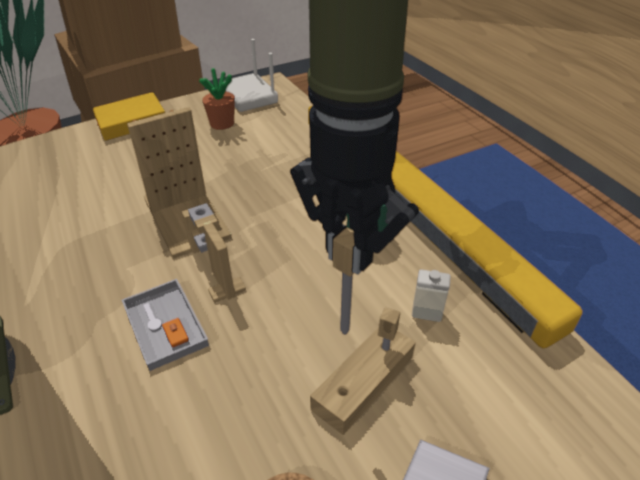

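```bash
python3 - <<'E'
from h import *
import pickle
np.set_printoptions(precision=4,suppress=True)
s=pickle.load(open('s_w3.png.pkl','rb'))
m=bot.camera_model('wrist')
for px,x in [((316.7,231.5),.124),((317.4,292.3),.012)]:
    o,d=ray('wrist',px,s); R=s['tool_rot']; o=R.T@(o-s['position']);d=R.T@d
    print(o+d*(x-o[0])/d[0])
a=cv2.imread('pics/side3.png')[180:270,170:250];b=cv2.imread('pics/top3.png')[290:380,190:270]
cv2.imwrite('pics/z3.png',np.hstack([cv2.resize(i,None,fx=5,fy=5,interpolation=cv2.INTER_CUBIC) for i in(a,b)]))
for n,p in [('u',[.48,.0585,.118]),('l',[.48,.0585,.056])]: print(n,proj('side',p),proj('top',p))
E
```

```text
[ 0.124   0.0009 -0.0012]
[ 0.012   0.0005 -0.0007]
u [[198.9998 211.2165]] [[220.9186 338.3461]]
l [[204.5024 238.3735]] [[227.2469 334.1842]]
```

View pics/z3.png

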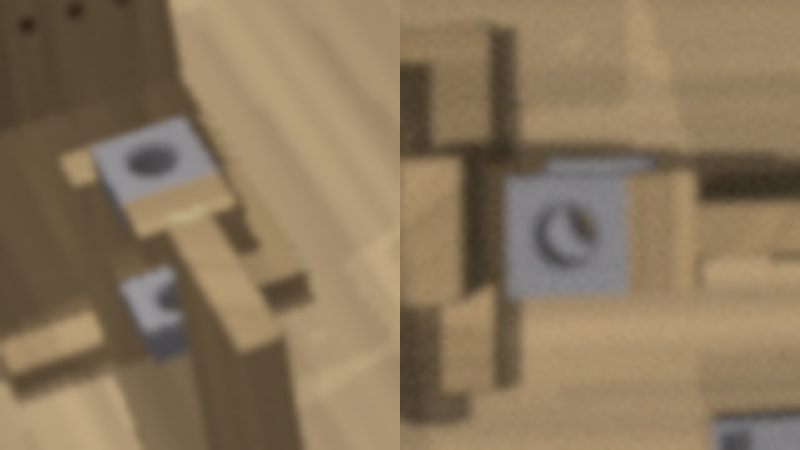

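```bash
python3 - <<'E'
from h import *
np.set_printoptions(precision=4,suppress=True)
a,b=(200.0,211.6),(223.0,336.8)
print(atz('side',a,.118),atz('top',b,.118),*tri([ray('side',a),ray('top',b)]))
E
```

```text
[0.4812 0.0566 0.118 ] [0.4821 0.0555 0.118 ] [0.4816 0.0556 0.1186] [np.float64(0.0006129966052760121), np.float64(0.0006129966052761229)]
```

{"api": "carry_out", "payload": {"moves": [0, 6, -25, 0, 0, 0, 10, 0, 15, -65, 0, 0, 0, 10, 0, 25, -108, 0, 0, 0, 10, 0, 35, -151, 0, 0, 0, 10, 0, 46, -194, 0, 0, 0, 10, 0, 56, -237, 0, 0, 0, 10, 4, 66, -280, 0, 0, 0, 10, 8, 76, -323, 0, 0, 0, 10, 12, 83, -350, 0, 0, 0, 10, 12, 86, -366, 0, 0, 0, 10, 12, 86, -366, 0, 0, 0, 10, 12, 86, -366, 0, 0, 0, 10]}}

```text
time_s: 8.12
position: [0.4826, 0.0535, 0.2836]
tool_rot: [[0.003, 0.922, 0.388], [-0.003, 0.388, -0.922], [-1.0, 0.002, 0.004]]
wrist_force: [0.4, -0.3, -1.3]
finger_gap: 0.0235
```

```bash
cat > chk.py <<'E'
import sys,subprocess
from h import *
n=sys.argv[1]
for c in('side','top'): shot(c,c+n+'.png')
a=cv2.imread(f'pics/side{n}.png')[120:270,150:250];b=cv2.imread(f'pics/top{n}.png')[270:390,180:300]
w=cv2.imread(f'pics/w{n}.png')[120:300,240:400]
f=lambda i:cv2.resize(i,(int(i.shape[1]*540/i.shape[0]),540),interpolation=cv2.INTER_CUBIC)
cv2.imwrite(f'pics/zs{n}.png',f(a));cv2.imwrite(f'pics/zt{n}.png',f(b));cv2.imwrite(f'pics/zw{n}.png',cv2.resize(w,None,fx=3,fy=3,interpolation=cv2.INTER_CUBIC))
E
python3 look.py w4.png pin pin_neck upper lower; python3 chk.py 4
```

```text
8.125 [0.4826 0.0535 0.2836] [ 1.4718  8.3379 92.4183 -0.174  79.0661 68.6628] [ 0.3994 -0.3341 -1.2881] 0.02352724023949342
[[ 0.0032  0.9216  0.3882]
 [-0.0029  0.3882 -0.9216]
 [-1.      0.0018  0.0039]]
pin [(array([317.5, 232.4]), 0.63)]
pin_neck []
upper [(array([310.1, 220.5]), 0.87)]
lower [(array([315.6, 206.7]), 0.78)]
```

View pics/w4.png

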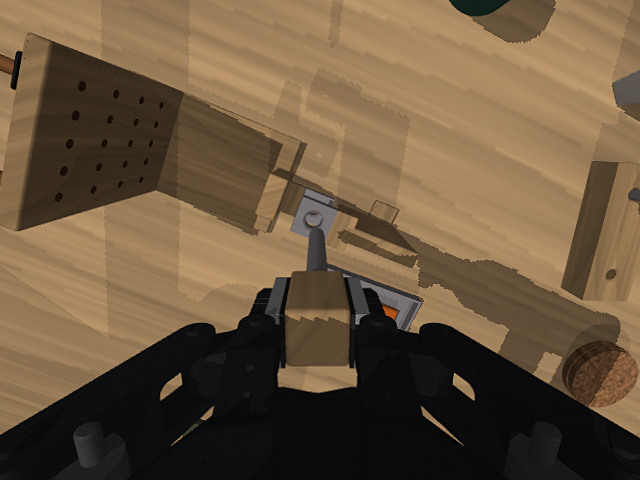

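View pics/zs4.png

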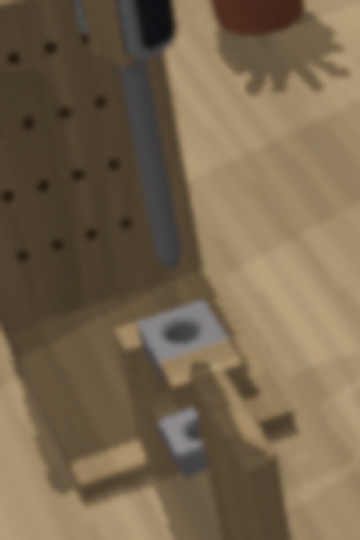

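View pics/zw4.png

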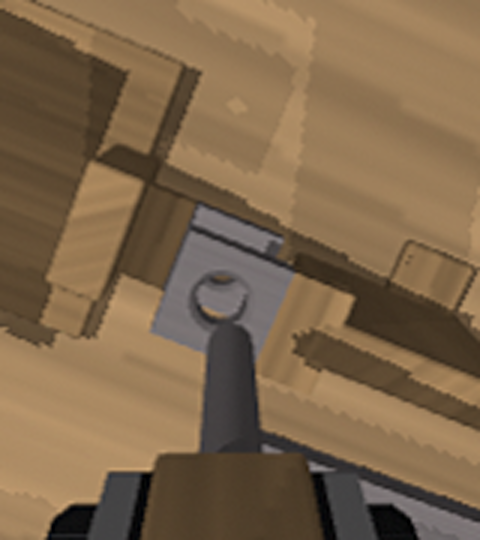

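```bash
cat > tl.py <<'E'
from h import *
import pickle,sys
np.set_printoptions(precision=2,suppress=True)
def tl(name,items):
    s=pickle.load(open('s_'+name+'.pkl','rb'));R=s['tool_rot']
    for n,px,x,z in items:
        o,d=ray('wrist',px,s)
        p=o+d*(z-o[2])/d[2] if z is not None else None
        if p is None:
            o=R.T@(o-s['position']);d=R.T@d;q=o+d*(x-o[0])/d[0];p=s['position']+R@q
        print(n,'tool',1000*(R.T@(p-s['position'])),'world',1000*p)
E
python3 - <<'E'
from tl import *
tl('w4.png',[('hole',(313.0,219.3),0,.118),('net',(310.1,220.5),0,.118),('low',(315.6,206.7),0,.056),('foot',(317.2,231),.124,None)])
E
```

```text
hole tool [165.62   1.48  -4.65] world [482.65  57.91 118.  ]
net tool [165.61   0.37  -7.3 ] world [480.59  59.92 118.  ]
low tool [227.63   1.69  -2.59] world [483.83  55.91  56.  ]
foot tool [124.     1.29  -0.81] world [483.83  54.42 159.64]
```

{"api": "carry_out", "payload": {"moves": [10, 0, -2, 0, 0.2, -0.1, 10, 20, 0, -3, 0, 0.2, -0.1, 10, 28, 0, -3, 0, 0.2, -0.1, 10, 31, 0, -3, 0, 0.2, -0.1, 10, 31, 0, -3, 0, 0.2, -0.1, 10, 31, 0, -3, 0, 0.2, -0.1, 10]}}

```text
time_s: 9.22
position: [0.4816, 0.0563, 0.2525]
tool_rot: [[-0.0, 0.922, 0.388], [0.0, 0.388, -0.922], [-1.0, 0.0, -0.0]]
wrist_force: [0.1, -0.5, -0.7]
finger_gap: 0.0236
```

```bash
python3 look.py w5.png pin upper lower; python3 chk.py 5
```

```text
9.225 [0.4816 0.0563 0.2525] [ 1.668   9.7203 95.3364  0.017  74.9436 68.8602] [ 0.1293 -0.5149 -0.7081] 0.023569059116191317
[[-0.      0.9218  0.3876]
 [ 0.0003  0.3876 -0.9218]
 [-1.      0.0001 -0.0003]]
pin [(array([315.8, 233.2]), 0.59)]
upper [(array([315. , 231.9]), 0.79)]
lower []
```

View pics/zw5.png

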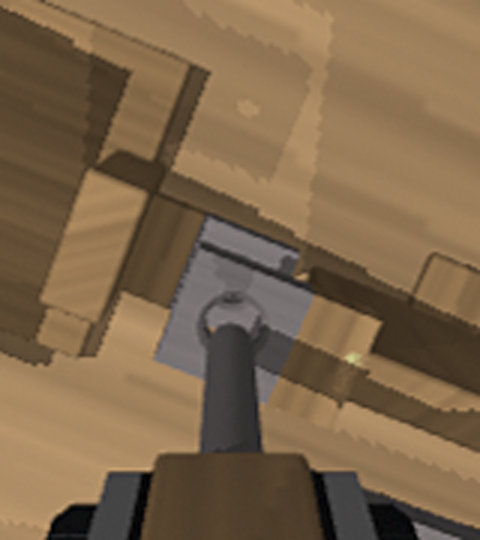

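View pics/zs5.png

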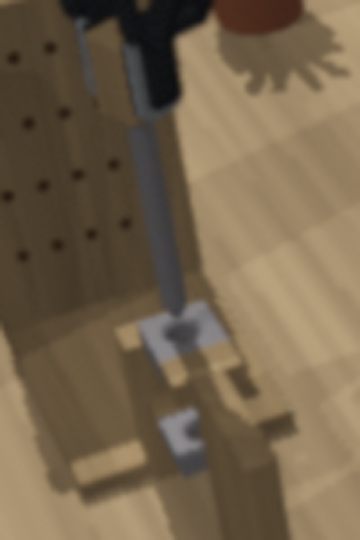

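View pics/zt5.png

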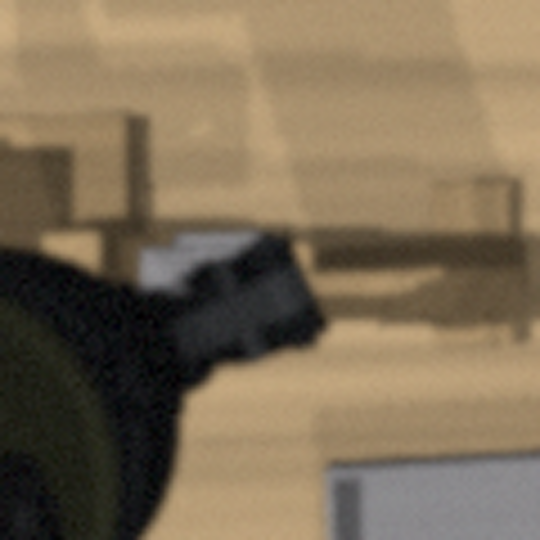

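```bash
python3 - <<'E'
from tl import *
im=cv2.imread('pics/w5.png')[195:275,280:360]
cv2.imwrite('pics/zz5.png',cv2.resize(im,None,fx=7,fy=7,interpolation=cv2.INTER_CUBIC))
tl('w5.png',[('hole',(317.1,228.5),0,.118),('foot',(316.8,231),.124,None)])
s=pickle.load(open('s_w5.png.pkl','rb'));R=s['tool_rot']
for y in (0,.7,1.4):
    c=s['position']+R@np.array([.124,y/1000,-.0008]);
    t=np.linspace(0,6.28,60)
    p=proj('wrist',np.array([c+R@np.array([0,.0035*np.cos(a),.0035*np.sin(a)]) for a in t]),s)
    print(y,p.min(0),p.max(0),'zoom', (p.min(0)-[280,195])*7,(p.max(0)-[280,195])*7)
E
```

```text
hole tool [134.55   0.68  -0.9 ] world [481.92  57.48 118.  ]
foot tool [124.     1.29  -1.13] world [482.4   57.92 128.55]
0 [312.8  228.29] [321.63 236.83] zoom [229.59 233.02] [291.43 292.8 ]
0.7 [312.8  227.43] [321.64 235.98] zoom [229.57 227.  ] [291.45 286.85]
1.4 [312.79 226.57] [321.64 235.13] zoom [229.55 220.96] [291.47 280.9 ]
```

View pics/zz5.png

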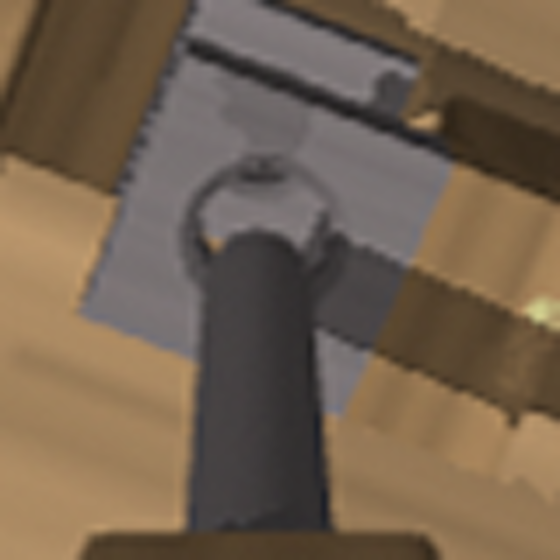

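```bash
python3 - <<'E'
from tl import *
s=pickle.load(open('s_w5.png.pkl','rb'));R=s['tool_rot']
t=np.linspace(0,6.28,90)
for y,z in ((0,-.5),(1,-.5),(2,-.5)):
  for r in (.010,.008):
    c=s['position']+R@np.array([0,y/1000,z/1000]);c[2]=.118
    p=proj('wrist',np.array([c+r*np.array([np.cos(a),np.sin(a),0]) for a in t]),s)
    print(y,z,r,'zoom', (p.min(0)-[280,195]+.5)*7,(p.max(0)-[280,195]+.5)*7)
E
```

```text
0 -0.5 0.01 zoom [181.78 160.38] [352.   325.43]
0 -0.5 0.008 zoom [198.8  177.17] [334.98 309.21]
1 -0.5 0.01 zoom [181.7  151.96] [352.09 317.33]
1 -0.5 0.008 zoom [198.74 168.78] [335.05 301.07]
2 -0.5 0.01 zoom [181.62 143.52] [352.18 309.21]
2 -0.5 0.008 zoom [198.68 160.38] [335.12 292.92]
```

{"api": "carry_out", "payload": {"moves": [5, 0.4, 0, 0, 0, 0, 10, 10, 0.4, 0, 0, 0, 0, 10, 15, 0.4, 0, 0, 0, 0, 10, 20, 0.4, 0, 0, 0, 0, 10, 25, 0.4, 0, 0, 0, 0, 10, 30, 0.4, 0, 0, 0, 0, 10, 35, 0.4, 0, 0, 0, 0, 10, 40, 0.4, 0, 0, 0, 0, 10, 40, 0.4, 0, 0, 0, 0, 10, 40, 0.4, 0, 0, 0, 0, 10]}}

```text
time_s: 10.78
position: [0.482, 0.0564, 0.2125]
tool_rot: [[-0.0, 0.922, 0.387], [0.0, 0.387, -0.922], [-1.0, 0.0, -0.0]]
wrist_force: [-0.2, 0.6, -1.6]
finger_gap: 0.0233
```

```bash
python3 look.py w6.png pin upper lower; python3 chk.py 6; python3 - <<'E'
import cv2
im=cv2.imread('pics/w6.png')[195:275,280:360]
cv2.imwrite('pics/zz6.png',cv2.resize(im,None,fx=7,fy=7,interpolation=cv2.INTER_CUBIC))
E
```

```text
10.775 [0.482  0.0564 0.2125] [ 1.6793 11.8012 98.8807  0.0162 69.3185 68.8762] [-0.2394  0.6162 -1.5594] 0.023329426543464666
[[-0.      0.9219  0.3875]
 [ 0.0003  0.3875 -0.9219]
 [-1.      0.0001 -0.0002]]
pin [(array([318. , 232.6]), 0.95)]
upper [(array([316.9, 243.3]), 0.95)]
lower [(array([319.7, 221.5]), 0.61)]
```

View pics/zz6.png

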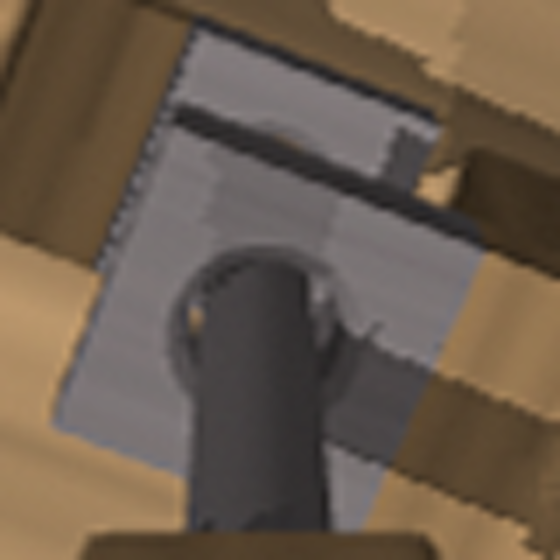

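View pics/zs6.png

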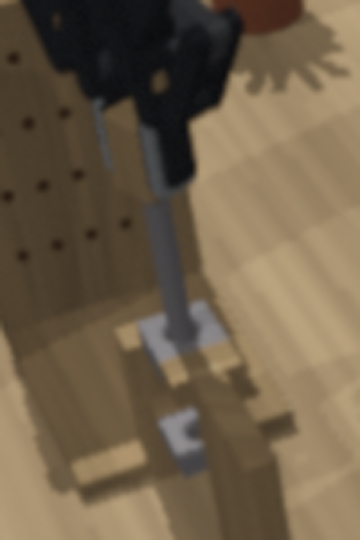

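{"api": "carry_out", "payload": {"moves": [5, 0, 0.4, 0, 0, 0, 10, 10, 0, 0.4, 0, 0, 0, 10, 15, 0, 0.4, 0, 0, 0, 10, 20, 0, 0.4, 0, 0, 0, 10, 25, 0, 0.4, 0, 0, 0, 10, 29, 0, 0.4, 0, 0, 0, 10, 32, 0, 0.4, 0, 0, 0, 10, 35, 0, 0.4, 0, 0, 0, 10, 35, 0, 0.4, 0, 0, 0, 10]}}

```text
time_s: 12.2
position: [0.4819, 0.0561, 0.1774]
tool_rot: [[-0.0, 0.922, 0.388], [0.0, 0.388, -0.922], [-1.0, -0.0, -0.0]]
wrist_force: [0.5, 0.7, -1.0]
finger_gap: 0.0233
```

```bash
python3 look.py w7.png pin upper lower; python3 chk.py 7; python3 - <<'E'
import cv2
im=cv2.imread('pics/w7.png')[195:275,280:360]
cv2.imwrite('pics/zz7.png',cv2.resize(im,None,fx=7,fy=7,interpolation=cv2.INTER_CUBIC))
E
```

```text
12.2 [0.4819 0.0561 0.1774] [  1.6391  13.9138 101.7954   0.0163  64.3106  68.8315] [ 0.5088  0.7208 -0.9579] 0.023286492717453935
[[-0.0004  0.9219  0.3875]
 [ 0.0002  0.3875 -0.9219]
 [-1.     -0.0002 -0.0004]]
pin []
upper []
lower [(array([318.4, 228.2]), 0.6)]
```

View pics/zz7.png

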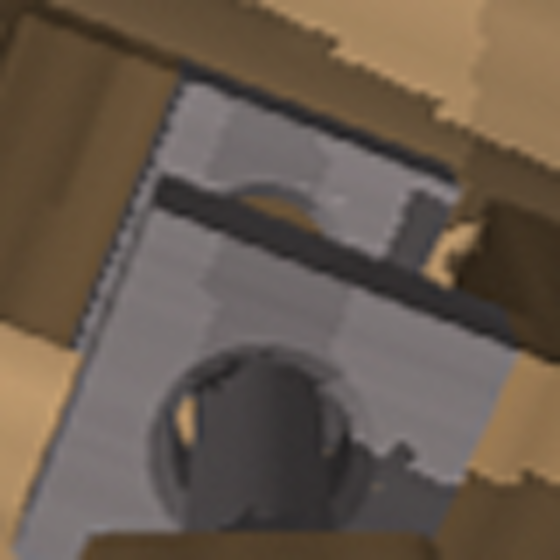

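View pics/zs7.png

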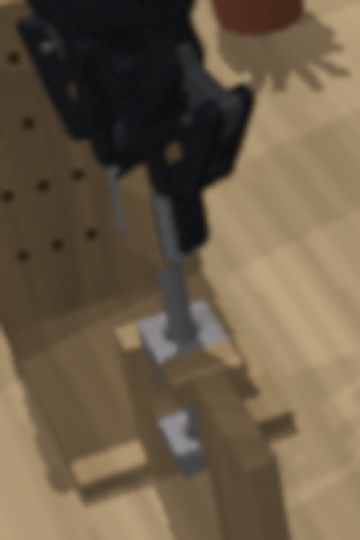

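{"api": "carry_out", "payload": {"moves": [3, 0, 0, 0, 0, 0, 10, 6, 0, 0, 0, 0, 0, 10, 9, 0, 0, 0, 0, 0, 10, 12, 0, 0, 0, 0, 0, 10, 16, 0, 0, 0, 0, 0, 10]}}

```text
time_s: 13.12
position: [0.4823, 0.0561, 0.1616]
tool_rot: [[0.001, 0.922, 0.387], [0.0, 0.387, -0.922], [-1.0, 0.001, -0.0]]
wrist_force: [0.3, 0.4, -1.2]
finger_gap: 0.0237
```

```bash
python3 look.py w8.png pin_neck
```

```text
13.125 [0.4823 0.0561 0.1616] [  1.6363  14.9619 103.0432   0.0163  61.9628  68.835 ] [ 0.26    0.4396 -1.1575] 0.023742294426752797
[[ 0.0006  0.9219  0.3874]
 [ 0.0003  0.3874 -0.9219]
 [-1.      0.0006 -0.    ]]
pin_neck [(array([317.6, 294.4]), 0.55)]
```

No contact force; carrying on to the final height (15–16 mm further).

{"api": "carry_out", "payload": {"moves": [3, 0, 0, 0, 0, 0, 10, 6, 0, 0, 0, 0, 0, 10, 9, 0, 0, 0, 0, 0, 10, 12, 0, 0, 0, 0, 0, 10, 15, 0, 0, 0, 0, 0, 10, 15, 0, 0, 0, 0, 0, 10, 15, 0, 0, 0, 0, 0, 10, 15, 0, 0, 0, 0, 0, 10]}}

```text
time_s: 14.22
position: [0.4819, 0.0561, 0.1464]
tool_rot: [[-0.0, 0.922, 0.387], [0.0, 0.387, -0.922], [-1.0, -0.0, -0.0]]
wrist_force: [-0.1, 0.2, -0.7]
finger_gap: 0.0233
```

```bash
python3 look.py w9.png pin_neck; python3 chk.py 9
```

```text
14.225 [0.4819 0.0561 0.1464] [  1.6394  16.0204 104.1991   0.017   59.7963  68.833 ] [-0.1242  0.1583 -0.6922] 0.023311680581325257
[[-0.0003  0.9219  0.3875]
 [ 0.0002  0.3875 -0.9219]
 [-1.     -0.0002 -0.0003]]
pin_neck [(array([319.2, 291.7]), 0.65)]
```

View pics/zs9.png

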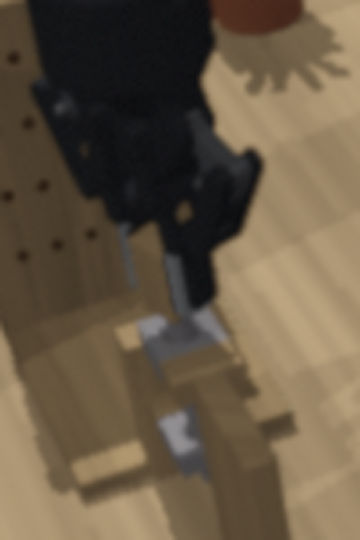

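View pics/side9.png

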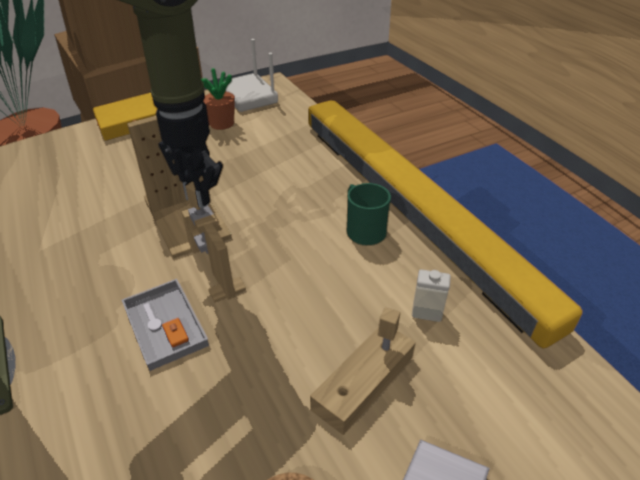

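View pics/w9.png

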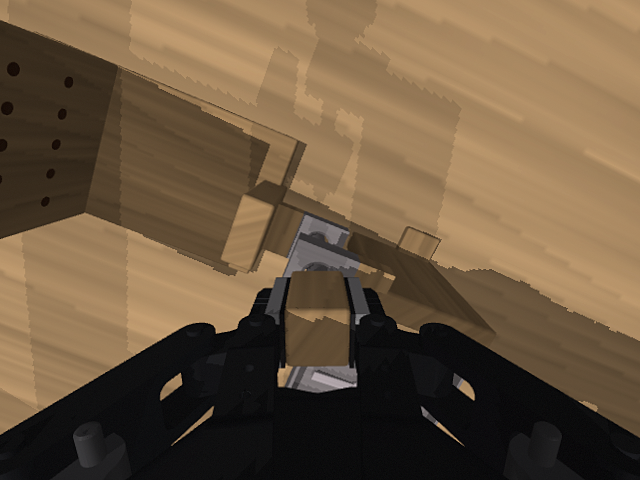

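```bash
python3 - <<'E'
import cv2
im=cv2.imread('pics/w9.png')[200:290,270:370]
cv2.imwrite('pics/zz9.png',cv2.resize(im,None,fx=6,fy=6,interpolation=cv2.INTER_CUBIC))
E
```

```text
(no output)
```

View pics/zz9.png

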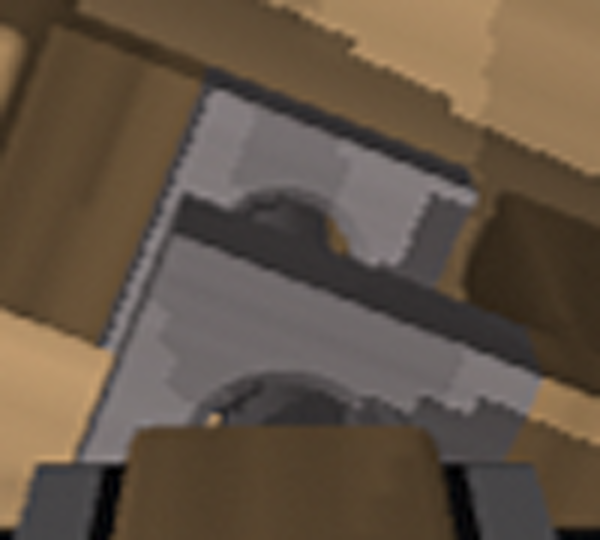

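The zoomed wrist view shows the dark shaft inside the lower bushing near (317, 235), with a sliver of clearance on its right.

```bash
python3 - <<'E'
from station import bot
s=bot.read_state();print(s['time_s'],s['position'],s['wrist_force'],s['finger_gap'],abs(s['joint_velocities']).max())
print(bot.close_job())
E
```

```text
14.425 [0.48188094 0.05609206 0.14630988] [-0.56619448 -0.15253096 -0.5467266 ] 0.023730629227331792 0.08511283506118192
the job is handed in; nothing more can be done
None
```

I took the longer pin from the stand and threaded it from above through the upper and then the lower bushing. I handed the job in at 14.4 s with the gripper still holding its head at a 50 N grip setting. The hand-in reports no verdict, so the outcome is not confirmed.

**Last checks:**
- **Height:** the pin neck is about 134 mm above the table, which leaves about 16 mm of bare shaft above the upper bushing. The foot is at about 22 mm, some 22 mm below the lower bushing's underside. Both figures come from the gripper height and the grasp offset, because the foot itself is hidden from the cameras.
- **Fit:** the tool was vertical and nearly still. The wrist force read under 2 N at every check while threading. The last wrist picture shows the shaft inside the lower bushing, slightly off-centre but with some clearance.
- **Other objects:** the short pin, mug and dispenser look unmoved in the side picture; I judged that by eye.

**What disagreed:** the fixed cameras and the wrist camera differed by about 1–2 mm on the upper hole's position. I aligned mainly by the wrist view.

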